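# Bolt the hex-key carrier onto the tool rail

## Task

Hang the orange hex-key carrier over the aluminium rail of the grey rack at the open end, then slide it along the rail behind the blue post until it is centred on the yellow band. Then slide the barrel bolt by its red knob fully home, through the carrier's eye and into the keeper behind, and let go. Leave the food tin and the sanding block where they are.

Things in the scene. Friction and masses are not known exactly. Their poses are not given: they have to be found in the camera images.
- rack: Grey steel rack fixed on the bench, open front to its -x (robot side). Origin on the bench; x to the back, y left along the rail, z up. Square aluminium rail 12 x 12 mm at x 0, y -166 to 165, top at z 170 mm; left post at y 158 to 172 (to z 180), right cheek at y -164. Base plate 12 mm thick, x -50 to 70. Back plate at x 58, y -170 to -5, up to the shelf.
- shelf_edge (a point): Middle of the front lower edge of the rack's plywood shelf (a blue screw tray stands on it), at rack (-60, -88, 345) mm. The shelf covers rack x -60 to 68, y -172 to -3 mm. Under it an upright tool has no room: lean it back towards the robot by 30 to 45 degrees.
- post_top (a point): Centre of the top of the blue post before the rail, at rack (-90, -80, 180) mm; 28 mm wide (y), rack x -135 to -45, on a foot plate 64 mm wide. Two steel saddles on it (to z 202, at rack x -130 and -48) guide the bolt. The carrier passes between post and back plate.
- keeper (a point): Centre of the keeper's front face, behind the rail at rack (22, -80, 190) mm: an 8 mm thick steel plate, 40 mm wide, z 174 to 208 mm, with a 16 mm square opening.
- bolt (a joint): Travel of the steel barrel bolt along the rack's +x, m: 0 = drawn towards the robot, 0.064 = fully home in the keeper. Pin 10 mm thick, axis at rack y -80, z 190 mm; tip at rack x = -27 mm + travel. Moves stiffly (about 3 N), stays where left. It passes the carrier only through the eye.
- bolt_knob (a point): Centre of the bolt's red ball knob, 16 mm in diameter, on a 7 mm stem rising from the pin, 30 mm above its axis: at rack x = -117 mm + travel, y -80, z 220 mm.
- mark (a point): Middle of the yellow band (44 mm long) on the rail's top face, at rack (0, -80, 170) mm. Axes as the rack's.
- rail_free_end (a point): Point on the rail's top face in its open left part, clear of the shelf, at rack (0, 80, 170) mm: a good place to hook the carrier on.
- carrier: Loose orange hanger with seven hex keys on its front, about 220 g, standing on its foot. Origin under its centre; front is -x. Foot x -30 to 38, y +-58, 5 mm thick. Front plate x -14 to -10 (keys to -22), y +-58, to z 90 mm, then a 36 mm neck to the bridge (44 mm wide, z 95 to 100). Hung, its origin is at rack x 0, z 75 mm and its axes lie as the rack's.
- carrier_slot (a point): Top of the slot that takes the rail: middle of the bridge's underside, at carrier (0, 0, 95) mm. Slot 19 mm wide in x, between the neck in front and a back lip (x 10 to 14) that reaches down to z 73 mm. The rail enters from behind, between foot and lip, then the carrier is lowered onto it.
- carrier_bail (a point): Point in the bail (closed loop on top of the bridge), at carrier (0, 0, 119) mm: grasp here across its 44 mm width (y). Bail 10 mm thick in x, z 100 to 138 mm. Its eye, 28 x 28 mm, open along x, is centred at z 114 mm; the bolt goes through it.
- tin: Loose bystander: food tin with a green-blue label, 58 mm in diameter, 72 mm tall, upright. Origin at its underside.
- sanding_block: Loose bystander: brown sanding block 62 x 111 x 32 mm lying on the bench. Origin at its underside.

How it is judged:
By the outcome, as a careful person would: the job done as asked, in the order asked, and still so for the second after the job is handed in, with the robot touching nothing.
It also fails if it takes over 69 s, if anything falls off the work surface, if the arm or the gripper's body presses on something with over 40 N, if the wrist force passes 120 N, or if a joint passes its speed limit or range.

## Robot

A 6-joint arm with a two-finger parallel gripper is mounted at the origin on a cart in front of the work surface, level with it; the furniture and walls round the work are solid. World frame = base frame: x ahead of the robot, y to its left, z up, the work surface at z = 0. Lengths are in m, angles in rad, forces in N, time in s.
With the tool pointing down it reaches from about 0.275 to 0.825 m from the base axis. Payload 5.2 kg.
Tool frame: the origin (TCP) lies at the very end of the fingers, on their centre line; the grasp point (between the pads) lies 19 mm behind it; z points along the fingers, y is the line along which they close (so a half turn about z gives the same grasp; the last joint's range is limited). The gripper opens to 93 mm and grips with 3 to 60 N. Pads are 15 mm wide; open, the fingers measure 128 mm over their backs; the gripper's body (75 mm by 188 mm) begins 65 mm behind the grasp point.
Start: joints at [0.949, 0.259, 1.535, -0, 1.348, -0.203], TCP at [0.224, 0.502, 0.219] pointing down, gripper open.
Joint ranges: [-3.14, 3.14], [-0.91, 2.08], [0.19, 2.58], [-1.22, 4.36], [0.22, 2.71], [-3.12, 3.12]. Speed limits (rad/s): [2.57, 2.57, 3.14, 3.14, 3.14, 3.14].

## Interface

Orientations are given as a rotation vector (axis times angle).
In Python, from cell import ctrl gives the robot as it stands.
- The arm moves only by the tool send_rows, never from a script. Its arguments are lists of equal length, an entry for each row: "slide": the shift along the world's x, y, z as a fraction of full scale, a list of three; "turn": the turn, a rotation vector about the world's x, y, z as a fraction of full scale, a list of three; "fingers": the opening, from -1 (shut) to 1 (fully open). In form: {"slide": [[x, y, z], ...], "turn": [[wx, wy, wz], ...], "fingers": [fingers, ...]}. A call has exactly 5 rows; each row is the pose to reach, as a shift and turn from the pose commanded when the call began, turning the shorter way round; what a row does not reach only later rows make up. Full scale, the value 1, is 40 cm for a shift and pi rad for a turn. A row lasts 1/10 s, in which the tool goes at most 50 mm and 8.59 degrees, less where a joint would pass 70% of its speed; a pose out of reach is approached as far as the arm can. A call with a number of a shift or a turn outside -1 to 1 is refused whole. A call with a gripper value outside its range is refused whole. The fingers move at their own pace and stop on an object; "newtons" is the grip in N (left out, the last holds). Time passes only in rows, so rows that repeat a pose let the fingers close, or fill a call up. It gives the time, the measured TCP pose, the force, the opening and the grip force at its end, in the units of the state.
- ctrl.read_state(): the state, without advancing time (a new reading comes with each control period).
- ctrl.capture(name): name is "scene" or "top"; returns a dict with "frame" (420x560x3 uint8, blue, green, red), "intrinsics" (3x3 intrinsics, pixels), "dist_coeffs" ([k1, k2, p1, p2, k3] as OpenCV has them; the pictures are not rectified), "extrinsics" (4x4, takes a point from world to camera coordinates). Camera axes: x right, y down, z forward; pixel columns grow to the right and rows downward; lengths in m; the calibration is good to about 2 mm. A picture is of the moment at which its call begins. There is no depth.
- ctrl.finish_job(): hands the job in; it is judged then, once.
Trained networks look in a picture, given as the dict that the camera call returned (one of the last four; its "shot" number tells which), for a name from the list of things; names that differ only in an ending like _2 or _b are one class to them, and where a whole thing is asked for, a point or a joint stands for the part that bears it (a point fixed in the world has none). Each returns a list of dicts, best first, with "score" (0 to 1); they miss things now and then, are a little off and sometimes report something else, mostly with a low value. They report only what shows in the picture. A call takes as long as a camera call.
- ctrl.silhouettes(picture, name): "region" (420x560 bool, what is visible of it) and "rect" ([left, top, right, bottom] in pixels, round what is visible of it).
The state is a dict: "clock": time; "q": joint angles; "dq": joint speeds; "effort": joint torques, N m; "tool_pos": TCP position; "eef_rot": TCP orientation; "force": force on the tool from outside, world axes, zero at the start; "wrist_torque": the same for the moment, N m; "width": opening from 0.0 (shut) to 1.0 (fully open); "gripper_force": force on a finger pad.
Only numpy, scipy, OpenCV 4.12 (cv2) and the standard library are available. Lean on these libraries where they do the work, as an engineer would, in place of code of your own. Each camera call takes 0.05 s, during which the arm holds its last target. There are 200 camera calls.

## Working session

There is one attempt and no reset: what is moved stays moved. The work goes in short steps, Python scripts to look and compute and a tool call to move; the robot and the scene stay as the last step left them, time stands still between calls to the robot, and variables do not carry over. Pictures are saved under pics/ and viewed, at most 11 in all, crops included, and the job is handed in when it is done.

Besides the shell and the picture viewer there is one more tool, called after "Emit:" as name(argument=value, ...) on one line, values as JSON. send_rows: Moves the arm, as the interface text tells. Its arguments: {"type":"object","properties":{"slide":{"type":"array","items":{"type":"array","items":{"type":"number","minimum":-1,"maximum":1}}},"turn":{"type":"array","items":{"type":"array","items":{"type":"number","minimum":-1,"maximum":1}}},"fingers":{"type":"array","items":{"type":"number"}},"newtons":{"type":"number"}},"required":["slide","turn","fingers"]}

```bash
mkdir -p pics; ls; python3 - <<'E'
from cell import ctrl
import cv2,numpy as np
s=ctrl.read_state();print({k:np.round(v,3).tolist() for k,v in s.items()})
fr=[]
for n in("scene","top"):
    p=ctrl.capture(n);fr.append(p["frame"])
    print(n,np.round(p["intrinsics"],1).tolist(),np.round(p["dist_coeffs"],4).tolist(),np.round(p["extrinsics"],4).tolist())
    cv2.imwrite(f"pics/{n}0.png",p["frame"])
    for nm in("rack","shelf_edge","post_top","keeper","bolt","bolt_knob","mark","carrier","carrier_bail","tin","sanding_block"):
        try:
            r=ctrl.silhouettes(p,nm)
            print(nm,[(round(float(d["score"]),2),np.round(d["rect"]).tolist(),int(d["region"].sum())) for d in r[:3]])
        except Exception as e: print(nm,"ERR",e)
E
```

```text
pics
{'clock': 0.0, 'q': [0.949, 0.259, 1.536, -0.0, 1.348, -0.203], 'dq': [0.001, 0.0, -0.001, 0.001, 0.001, -0.0], 'effort': [0.002, -43.73, -28.4, 0.072, 0.041, -0.0], 'tool_pos': [0.223, 0.502, 0.218], 'eef_rot': [-0.653, -3.072, 0.003], 'force': [-0.772, -0.029, -0.361], 'wrist_torque': [-0.027, 0.029, 0.01], 'gripper_force': 0.0, 'width': 1.001}
scene [[402.4, 0.0, 272.0], [0.0, 402.4, 212.0], [0.0, 0.0, 1.0]] [-0.0954, 0.0, 0.0, 0.0, 0.0] [[0.6399, -0.7681, 0.0226, -0.381], [-0.407, -0.3636, -0.8379, 0.3314], [0.6519, 0.527, -0.5453, 0.7567], [0.0, 0.0, 0.0, 1.0]]
rack [(0.92, [299.0, 156.0, 487.0, 362.0], 19908)]
shelf_edge [(0.82, [301.0, 153.0, 488.0, 365.0], 19819)]
post_top [(0.64, [299.0, 156.0, 489.0, 362.0], 19912)]
keeper [(0.96, [303.0, 160.0, 489.0, 360.0], 19554)]
bolt [(0.63, [355.0, 260.0, 397.0, 288.0], 309), (0.59, [302.0, 157.0, 487.0, 364.0], 19395)]
bolt_knob [(0.77, [355.0, 264.0, 402.0, 290.0], 279), (0.51, [300.0, 158.0, 487.0, 358.0], 19669)]
mark [(0.94, [302.0, 155.0, 485.0, 365.0], 19157), (0.15, [357.0, 259.0, 399.0, 288.0], 180)]
carrier [(0.56, [18
[... 391 characters left out ...]
493, 1.2952], [0.0, 0.0, 0.0, 1.0]]
rack [(0.6, [287.0, 174.0, 409.0, 252.0], 4731)]
shelf_edge [(0.68, [287.0, 171.0, 413.0, 255.0], 4620)]
post_top [(0.61, [291.0, 173.0, 411.0, 249.0], 4613)]
keeper [(0.82, [292.0, 173.0, 406.0, 255.0], 4512)]
bolt [(0.52, [371.0, 197.0, 376.0, 226.0], 93)]
bolt_knob [(0.41, [372.0, 198.0, 378.0, 235.0], 108)]
mark [(0.74, [185.0, 218.0, 223.0, 250.0], 734), (0.69, [288.0, 174.0, 408.0, 253.0], 4512)]
carrier [(0.97, [184.0, 214.0, 225.0, 248.0], 769), (0.68, [288.0, 174.0, 408.0, 254.0], 4537)]
carrier_bail [(0.88, [186.0, 215.0, 226.0, 247.0], 813)]
tin [(0.78, [238.0, 223.0, 253.0, 247.0], 328)]
sanding_block [(0.73, [265.0, 229.0, 302.0, 250.0], 619)]
```

View pics/scene0.png

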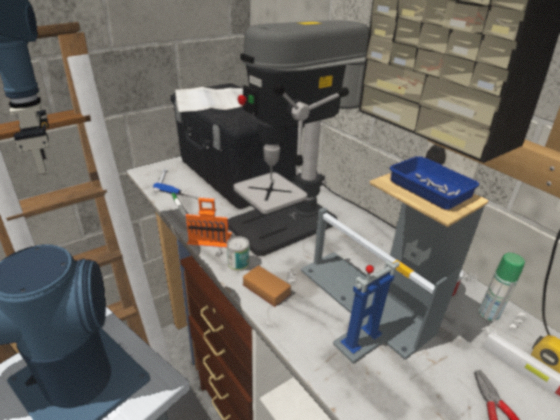

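View pics/top0.png

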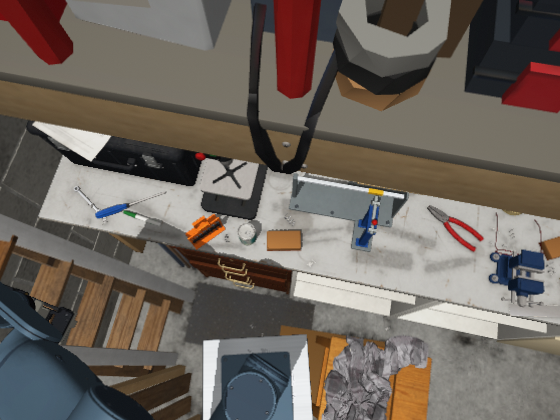

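```bash
python3 - <<'E'
import cv2,numpy as np
s=cv2.imread("pics/scene0.png");t=cv2.imread("pics/top0.png")
R=lambda a,k:cv2.resize(a,None,fx=k,fy=k,interpolation=cv2.INTER_CUBIC)
def grid(a,x0,y0,k,st=20):
    a=a.copy()
    for x in range((x0//st+1)*st,x0+a.shape[1]//k,st):
        cv2.line(a,((x-x0)*k,0),((x-x0)*k,6),(0,0,255),1);cv2.putText(a,str(x),((x-x0)*k-10,16),0,.35,(0,0,255))
    for y in range((y0//st+1)*st,y0+a.shape[0]//k,st):
        cv2.line(a,(0,(y-y0)*k),(6,(y-y0)*k),(0,0,255),1);cv2.putText(a,str(y),(8,(y-y0)*k+4),0,.35,(0,0,255))
    return a
crop=lambda im,x0,y0,w,h,k:grid(R(im[y0:y0+h,x0:x0+w],k),x0,y0,k)
cv2.imwrite("pics/c1.png",crop(s,296,205,200,150,4))
a=crop(t,280,165,133,95,6);b=np.hstack([crop(s,180,190,80,40*2,4)[:, :400]])
cv2.imwrite("pics/c2.png",a)
m=np.zeros((560,800,3),np.uint8)
x=crop(s,182,192,75,85,6);y=crop(t,180,208,58,45,6);m[:510,:450]=x;m[:270,452:800]=y
cv2.imwrite("pics/c3.png",m)
E
```

```text
(no output)
```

View pics/c1.png

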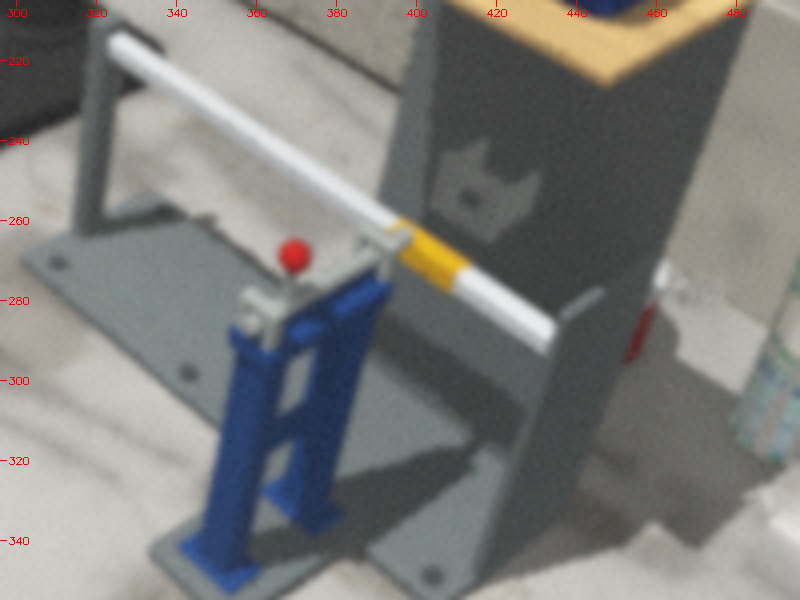

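View pics/c2.png

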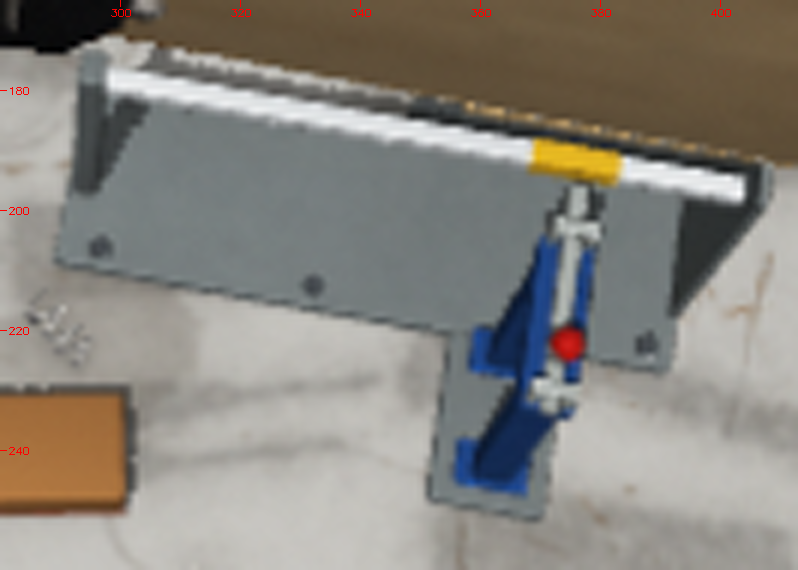

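View pics/c3.png

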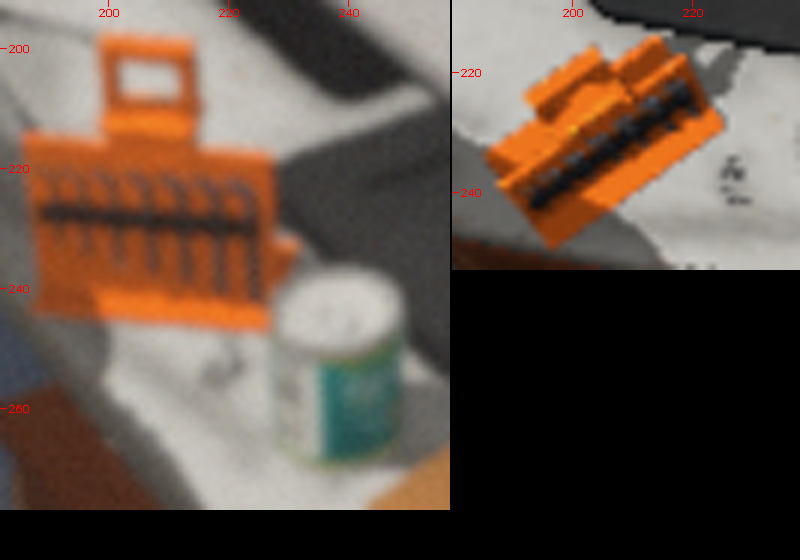

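c1: knob at scene (369.6,268.6), yellow band about (396–413, 260–275). c2: knob at top (374.7,222.2), band (369–383, 188–195). c3: carrier with its bail at scene (199–215, 198–214), front towards the robot and its foot front edge near the tin.

```bash
cat >h.py <<'E'
from cell import ctrl
import cv2,numpy as np
from scipy.optimize import least_squares
from scipy.spatial.transform import Rotation as Ro
def proj(P,c): 
    E=np.array(c["extrinsics"]);return cv2.projectPoints(np.asarray(P,float).reshape(-1,1,3),cv2.Rodrigues(E[:3,:3])[0],E[:3,3],np.array(c["intrinsics"]),np.array(c["dist_coeffs"]))[0].reshape(-1,2)
def place(p,L):
    c,s=np.cos(p[2]),np.sin(p[2]);L=np.asarray(L,float)/1000
    return np.c_[p[0]+c*L[:,0]-s*L[:,1],p[1]+s*L[:,0]+c*L[:,1],L[:,2]+(p[3] if len(p)>3 else 0)]
def fit(items,x0,verbose=True):
    # items: list of (cam, L(mm), px)
    f=lambda p:np.concatenate([(proj(place(p,L),c)-px).ravel() for c,L,px in items])
    r=least_squares(f,x0,loss="soft_l1",f_scale=.7)
    if verbose:
        for c,L,px in items: print(np.round(proj(place(r.x,L),c)-px,1).tolist())
        print("rms",np.sqrt(np.mean(r.fun**2)))
    return r.x
E
cat >m.py <<'E'
from h import *
S=ctrl.capture("scene");T=ctrl.capture("top")
g=lambda pts,k,x0,y0,ox=0:np.array([((u-ox+.5)/k-.5+x0,(v+.5)/k-.5+y0) for u,v in pts])
c1=lambda p:g(p,4,296,205);c2=lambda p:g(p,6,280,165);c3=lambda p:g(p,6,182,192);c4=lambda p:g(p,6,180,208,452)
rack=fit([(S,[[-117,-80,220],[6,-58,170],[-50,172,12],[6,-102,170],[-6,-102,158]],c1([(295,255),(403,221),(22,258),(470,265),(449,290)])),
 (T,[[-117,-80,220],[6,-58,170],[6,-102,170],[-6,-58,158],[-6,-102,158],[6,158,170],[-50,172,12]],c2([(568,343),(535,140),(622,153),(529,168),(617,184),(108,70),(55,262)]))],[.6,-.1,-.1])
print("rack",rack.round(4))
for i in (1,-1):
  car=fit([(S,[[0,22,138],[0,-22,138],[-12,58,90],[-12,-58,90],[-30,58,2],[-30,-58,2]],c3([(100,37),(195,38),(22,132),(276,152),(33,316),(270,329)])),
 (T,[[-30,-58,3],[-30,58,3],[-12,58,90],[-12,-58,90],[5,22,138],[5,-22,138]],c4([(725,125),(555,248),(496,183),(686,57),(525,96),(599,47)]))],[.4,.25,.5*i])
  print("car",car.round(4))
print(place(rack,[[0,80,170],[0,-80,170],[-117,-80,220]]).round(3).tolist())
import json;json.dump([rack.tolist(),car.tolist()],open("p.json","w"))
E
python3 m.py
```

```text
[[-1.1, 1.6], [0.1, -0.4], [-0.8, -1.0], [0.4, 0.0], [0.7, 0.6]]
[[0.3, 1.1], [-0.2, -0.5], [0.0, -0.2], [-0.4, -0.1], [-0.5, -0.3], [-0.0, -0.5], [0.5, 0.1]]
rms 0.6080610476022026
rack [ 0.5588 -0.3114 -0.2369]
[[-0.4, -0.0], [-0.2, 1.0], [0.1, 0.4], [-0.7, 0.3], [-0.5, -0.7], [0.3, 0.5]]
[[0.5, -0.2], [-0.3, 0.1], [0.9, 0.2], [0.2, -0.6], [-0.3, -0.7], [-0.5, -1.0]]
rms 0.5274098700131775
car [0.4893 0.1468 0.5924]
[[-0.4, -0.0], [-0.2, 1.0], [0.1, 0.4], [-0.7, 0.3], [-0.5, -0.7], [0.3, 0.5]]
[[0.5, -0.2], [-0.3, 0.1], [0.9, 0.2], [0.2, -0.6], [-0.3, -0.7], [-0.5, -1.0]]
rms 0.5274098708704315
car [0.4893 0.1468 0.5924]
[[0.578, -0.234, 0.17], [0.54, -0.389, 0.17], [0.426, -0.362, 0.22]]
```

```bash
cat >plan.py <<'E'
import sys,json
from h import *
P=json.load(open("p.json"))
def go(frame,pt,lean=42,back=0,depth=19,off=(0,0,0),n=None):
    """pt local mm (grasp point), off extra local mm, back along tool mm; lean deg"""
    p=P[frame];t=np.radians(lean)
    zl=np.array([np.sin(t),0,-np.cos(t)]);yl=np.array([0,-1.,0])
    Rl=np.c_[np.cross(yl,zl),yl,zl];R=Ro.from_euler("z",p[2])*Ro.from_matrix(Rl)
    L=np.array(pt,float)+off+(depth-back)*zl
    tgt=place(p,[L])[0]
    s=ctrl.read_state();d=tgt-s["tool_pos"];w=(R*Ro.from_rotvec(s["eef_rot"]).inv()).as_rotvec()
    m=n or max(1,int(np.ceil(max(np.linalg.norm(d)/.22,np.degrees(np.linalg.norm(w))/41))))
    print("t",round(s["clock"],2),"tgt",tgt.round(4),"d",d.round(4),"w",np.degrees(w).round(1),"F",np.round(s["force"],1),"width",round(s["width"]*93,1),"q",np.round(s["q"],2))
    print(m,"calls; slide",(d/.4/m).round(4).tolist(),"turn",(w/np.pi/m).round(4).tolist())
E
python3 -c "
from plan import *
go(1,[0,0,119],back=90)"
```

```text
t 1.3 tgt [0.4498 0.1202 0.1718] d [ 0.2262 -0.3822 -0.0469] w [  50.5    4.4 -115.6] F [-0.  -0.1 -0.4] width 92.6 q [ 0.95  0.26  1.54  0.    1.35 -0.2 ]
4 calls; slide [0.1414, -0.2389, -0.0293] turn [0.0702, 0.0061, -0.1606]
```

Emit:
send_rows(slide=[[0.03, -0.05, 0], [0.06, -0.1, 0], [0.09, -0.15, 0], [0.12, -0.2, 0], [0.14, -0.24, 0]], turn=[[0.014, 0.001, -0.032], [0.028, 0.002, -0.064], [0.042, 0.004, -0.096], [0.056, 0.005, -0.128], [0.07, 0.006, -0.16]], fingers=[1, 1, 1, 1, 1])

```text
clock: 1.8
tool_pos: [0.2804, 0.4056, 0.2188]
eef_rot: [-1.37, -2.738, -0.324]
force: [-0.0, 0.9, 0.4]
width: 1.001
gripper_force: 0.0
```

Emit:
send_rows(slide=[[0.03, -0.05, 0], [0.06, -0.1, 0], [0.09, -0.15, 0], [0.12, -0.2, 0], [0.14, -0.24, 0]], turn=[[0.014, 0.001, -0.032], [0.028, 0.002, -0.064], [0.042, 0.004, -0.096], [0.056, 0.005, -0.128], [0.07, 0.006, -0.16]], fingers=[1, 1, 1, 1, 1])

```text
clock: 2.3
tool_pos: [0.3365, 0.3094, 0.219]
eef_rot: [-1.955, -2.219, -0.611]
force: [0.5, 0.4, 0.6]
width: 1.002
gripper_force: 0.0
```

Emit:
send_rows(slide=[[0.03, -0.05, 0], [0.06, -0.1, 0], [0.09, -0.15, 0], [0.12, -0.2, 0], [0.14, -0.24, 0]], turn=[[0.014, 0.001, -0.032], [0.028, 0.002, -0.064], [0.042, 0.004, -0.096], [0.056, 0.005, -0.128], [0.07, 0.006, -0.16]], fingers=[1, 1, 1, 1, 1])

```text
clock: 2.8
tool_pos: [0.3926, 0.2132, 0.2191]
eef_rot: [-2.383, -1.56, -0.844]
force: [-0.1, 0.1, -0.3]
width: 1.001
gripper_force: 0.0
```

```bash
python3 -c "
from plan import *
go(1,[0,0,119],back=90)"
```

```text
t 2.8 tgt [0.4498 0.1202 0.1718] d [ 0.0572 -0.0929 -0.0473] w [ 12.7   1.2 -28.9] F [-0.1  0.1 -0.3] width 93.1 q [-0.22 -0.25  2.21  0.65  0.98 -0.13]
1 calls; slide [0.1431, -0.2324, -0.1182] turn [0.0707, 0.0067, -0.1605]
```

Emit:
send_rows(slide=[[0.03, -0.05, 0], [0.06, -0.1, -0.02], [0.09, -0.15, -0.05], [0.12, -0.2, -0.09], [0.143, -0.232, -0.118]], turn=[[0.014, 0.001, -0.032], [0.028, 0.002, -0.064], [0.042, 0.004, -0.096], [0.056, 0.005, -0.128], [0.0707, 0.0067, -0.1605]], fingers=[1, 1, 1, 1, 1])

```text
clock: 3.3
tool_pos: [0.4496, 0.1198, 0.1711]
eef_rot: [-2.633, -0.802, -1.011]
force: [-0.6, 0.9, 0.5]
width: 0.997
gripper_force: 0.0
```

```bash
python3 -c "
from plan import *
go(1,[0,0,119],back=90)
go(1,[0,0,119])
for n in('scene','top'):cv2.imwrite('pics/%s1.png'%n,ctrl.capture(n)['frame'])
a=cv2.imread('pics/scene1.png')[110:290,130:290];b=cv2.imread('pics/top1.png')[170:290,150:290]
R=lambda a,k:cv2.resize(a,None,fx=k,fy=k,interpolation=2)
m=np.zeros((540,800,3),np.uint8);a=R(a,2.5);b=R(b,2.8);m[:a.shape[0],:a.shape[1]]=a;m[:b.shape[0],402:402+b.shape[1]]=b;cv2.imwrite('pics/v1.png',m)
"
```

```text
t 3.3 tgt [0.4498 0.1202 0.1718] d [0.0002 0.0004 0.0007] w [ 0.  -0.   0.1] F [-0.6  0.9  0.5] width 92.7 q [-0.54 -0.15  2.38  0.97  0.82 -0.21]
1 calls; slide [0.0006, 0.0011, 0.0017] turn [0.0, -0.0, 0.0003]
t 3.3 tgt [0.4998 0.1539 0.1049] d [ 0.0502  0.0341 -0.0662] w [ 0.  -0.   0.1] F [-0.6  0.9  0.5] width 92.7 q [-0.54 -0.15  2.38  0.97  0.82 -0.21]
1 calls; slide [0.1255, 0.0852, -0.1655] turn [0.0, -0.0, 0.0003]
```

View pics/v1.png

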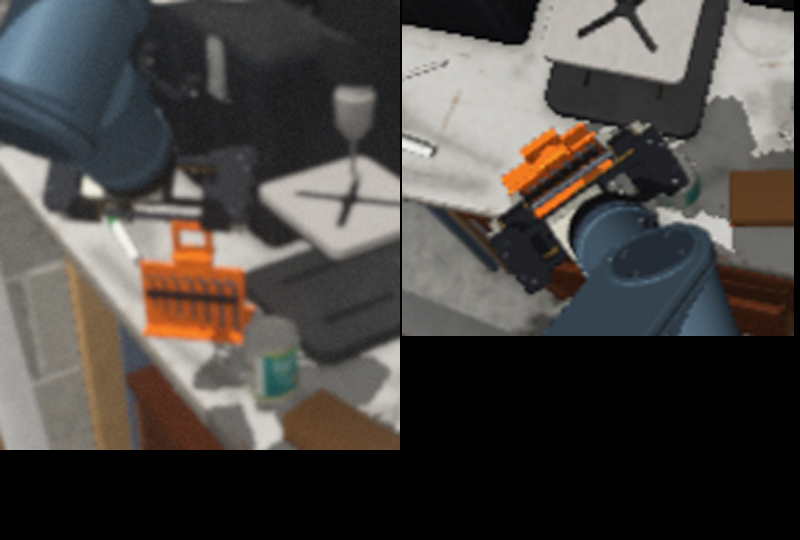

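The gripper faces the carrier squarely with a finger either side of the bail (scene crop 170–215, 220–260); I advance and grip.

Emit:
send_rows(slide=[[0.025, 0.017, -0.033], [0.05, 0.034, -0.066], [0.076, 0.051, -0.1], [0.1, 0.068, -0.133], [0.1255, 0.085, -0.165]], turn=[[0, 0, 0], [0, 0, 0], [0, 0, 0], [0, 0, 0], [0, 0, 0]], fingers=[1, 1, 1, 1, 1])

```text
clock: 3.9
tool_pos: [0.4998, 0.157, 0.106]
eef_rot: [-2.627, -0.816, -1.01]
force: [0.5, 0.4, 0.6]
width: 0.999
gripper_force: 0.0
```

Emit:
send_rows(slide=[[0, 0, 0], [0, 0, 0], [0, 0, 0], [0, 0, 0], [0, 0, 0]], turn=[[0, 0, 0], [0, 0, 0], [0, 0, 0], [0, 0, 0], [0, 0, 0]], fingers=[-1, -1, -1, -1, -1], newtons=30)

```text
clock: 4.4
tool_pos: [0.4992, 0.1554, 0.1062]
eef_rot: [-2.63, -0.81, -1.01]
force: [0.1, 0.3, -0.6]
width: 0.621
gripper_force: 0.0
```

Emit:
send_rows(slide=[[0, 0, 0], [0, 0, 0], [0, 0, 0], [0, 0, 0], [0, 0, 0.01]], turn=[[0, 0, 0], [0, 0, 0], [0, 0, 0], [0, 0, 0], [0, 0, 0]], fingers=[-1, -1, -1, -1, -1])

```text
clock: 4.9
tool_pos: [0.4985, 0.1557, 0.1089]
eef_rot: [-2.63, -0.809, -1.006]
force: [-1.7, 1.1, -1.9]
width: 0.47
gripper_force: 30.0
```

Emit:
send_rows(slide=[[0, 0, 0.06], [0, 0, 0.13], [0, 0, 0.2], [0, 0, 0.27], [0, 0, 0.33]], turn=[[0, 0, 0], [0, 0, 0], [0, 0, 0], [0, 0, 0], [0, 0, 0]], fingers=[-1, -1, -1, -1, -1])

```text
clock: 5.4
tool_pos: [0.4983, 0.1557, 0.2424]
eef_rot: [-2.631, -0.811, -1.007]
force: [0.9, -0.5, -1.1]
width: 0.469
gripper_force: 30.0
```

```bash
python3 -c "
from plan import *
go(0,[-75,80,234])"
```

```text
t 5.4 tgt [ 0.517  -0.2191  0.2199] d [ 0.0187 -0.3747 -0.0225] w [  0.1  -0.1 -47.8] F [ 0.9 -0.5 -1.1] width 43.6 q [-0.32 -0.16  2.17  0.81  0.82  0.18]
2 calls; slide [0.0234, -0.4684, -0.0282] turn [0.0002, -0.0003, -0.1328]
```

Emit:
send_rows(slide=[[0, -0.06, 0], [0.005, -0.125, 0], [0.01, -0.19, 0], [0.013, -0.25, 0], [0.016, -0.312, 0]], turn=[[0, 0, -0.018], [0, 0, -0.036], [0, 0, -0.054], [0, 0, -0.072], [0, 0, -0.0885]], fingers=[-1, -1, -1, -1, -1])

```text
clock: 5.9
tool_pos: [0.5042, 0.0309, 0.2405]
eef_rot: [-2.796, -0.448, -1.068]
force: [1.1, 0.3, -0.6]
width: 0.469
gripper_force: 30.0
```

Emit:
send_rows(slide=[[0, -0.06, 0], [0.005, -0.125, 0], [0.01, -0.19, 0], [0.013, -0.25, 0], [0.016, -0.312, 0]], turn=[[0, 0, -0.018], [0, 0, -0.036], [0, 0, -0.054], [0, 0, -0.072], [0, 0, -0.0885]], fingers=[-1, -1, -1, -1, -1])

```text
clock: 6.4
tool_pos: [0.511, -0.0943, 0.2407]
eef_rot: [-2.92, -0.057, -1.117]
force: [0.5, 0.1, -2.3]
width: 0.471
gripper_force: 30.0
```

Emit:
send_rows(slide=[[0, -0.06, 0], [0.005, -0.125, -0.01], [0.01, -0.19, -0.02], [0.013, -0.25, -0.04], [0.016, -0.312, -0.056]], turn=[[0, 0, -0.018], [0, 0, -0.036], [0, 0, -0.054], [0, 0, -0.072], [0, 0, -0.0885]], fingers=[-1, -1, -1, -1, -1])

```text
clock: 6.9
tool_pos: [0.5177, -0.2195, 0.2182]
eef_rot: [2.837, -0.342, 1.086]
force: [-0.7, -0.5, -2.3]
width: 0.471
gripper_force: 30.0
```

```bash
python3 -c "
from plan import *
go(0,[-75,80,234])
R=lambda a,k:cv2.resize(a,None,fx=k,fy=k,interpolation=2)
m=np.zeros((600,800,3),np.uint8)
for i,n in enumerate(('scene','top')):
  p=ctrl.capture(n);f=p['frame'];cv2.imwrite('pics/%s2.png'%n,f)
  c=proj(place(P[0],[[-75,80,200]]),p)[0];x,y=(c-[50,65]).astype(int);print(n,x,y)
  m[:600,i*400:i*400+400]=R(f[y:y+150,x:x+100],4)
cv2.imwrite('pics/v2.png',m)
"
```

```text
t 6.9 tgt [ 0.517  -0.2191  0.2199] d [-0.0008  0.0004  0.0017] w [-0.  -0.1  0.2] F [-0.7 -0.5 -2.3] width 43.8 q [-0.87 -0.07  2.16  0.81  0.58  0.35]
1 calls; slide [-0.0019, 0.001, 0.0042] turn [-0.0003, -0.0006, 0.0008]
scene 274 164
top 269 136
```

View pics/v2.png

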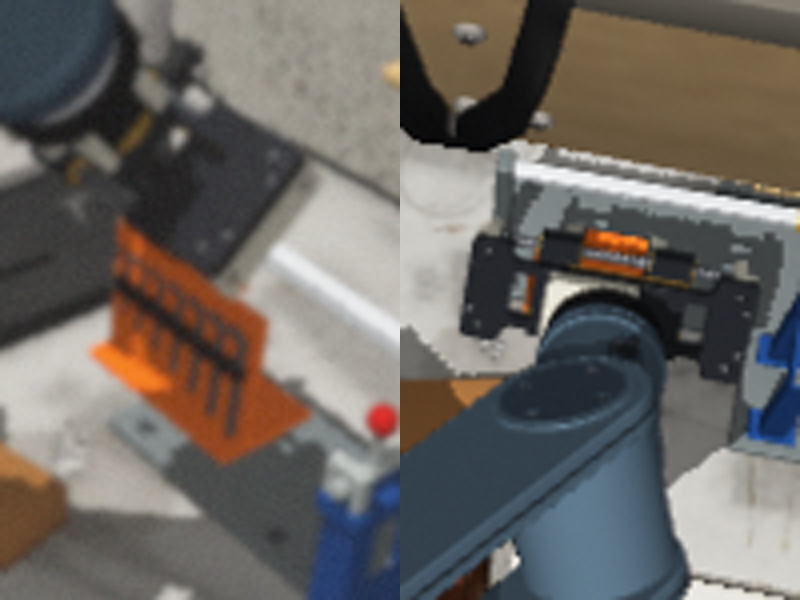

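The carrier hangs upright in the grip; in the scene crop its plate top corners are at (118,218) and (268,320), its foot corners at (92,350), (222,463), (312,412).

```bash
python3 -c "
from plan import *
S=ctrl.capture('scene');s=ctrl.read_state()
px=np.array([(118,218),(268,320),(92,350),(222,463),(312,412)])
px=(px+.5)/4-.5+[274,164]
L=[[-12,58,90],[-12,-58,90],[-30,58,3],[-30,-58,3],[38,-58,5]]
R=Ro.from_rotvec(s['eef_rot']);G=np.array(s['tool_pos'])-R.apply([0,0,.019])
p0=[*G[:2],P[0][2],G[2]-.119]
r=fit([(S,L,px)],p0);print(np.round(r,4),np.round(p0,4))
q=Ro.from_euler('z',-P[0][2]);print('meas-expected in rack mm',q.apply(np.r_[r[:2]-p0[:2],r[3]-p0[3]])*1e3,np.degrees(r[2]-p0[2]))
print(proj(place(p0,L),S)-px)
for y in(80,):
  go(0,[0,y,234]);go(0,[0,y,197])"
```

```text
[[0.8, -0.2], [-0.4, 0.4], [-1.1, 0.2], [0.3, -0.3], [0.2, -0.2]]
rms 0.5005054999389305
[ 0.5092 -0.2159 -0.2451  0.109 ] [ 0.5055 -0.2159 -0.2369  0.1133]
meas-expected in rack mm [ 3.55882954  0.88293132 -4.23271705] -0.4714200312811103
[[-0.21830147 -0.98208883]
 [-0.91663549 -0.43992831]
 [-2.07599154 -0.36348611]
 [-0.2113386  -0.86169752]
 [-0.32752827 -0.94010734]]
t 7.05 tgt [ 0.5899 -0.2367  0.2199] d [ 0.072  -0.0178  0.0018] w [-0.1 -0.1  0. ] F [-0.6  0.2 -2.2] width 44.1 q [-0.87 -0.07  2.16  0.81  0.58  0.35]
1 calls; slide [0.18, -0.0444, 0.0044] turn [-0.0005, -0.0008, 0.0001]
t 7.05 tgt [ 0.5899 -0.2367  0.1829] d [ 0.072  -0.0178 -0.0352] w [-0.1 -0.1  0. ] F [-0.6  0.2 -2.2] width 44.1 q [-0.87 -0.07  2.16  0.81  0.58  0.35]
1 calls; slide [0.18, -0.0444, -0.0881] turn [-0.0005, -0.0008, 0.0001]
```

Emit:
send_rows(slide=[[0.04, -0.01, 0], [0.08, -0.02, 0.002], [0.12, -0.03, 0.004], [0.155, -0.038, 0.004], [0.178, -0.0438, 0.004]], turn=[[0, 0, 0], [0, 0, 0], [0, 0, 0], [0, 0, 0], [0, 0, 0]], fingers=[-1, -1, -1, -1, -1])

```text
clock: 7.55
tool_pos: [0.5903, -0.2356, 0.2207]
eef_rot: [2.838, -0.335, 1.088]
force: [1.3, 0.7, -1.8]
width: 0.47
gripper_force: 30.0
```

Emit:
send_rows(slide=[[0, 0, 0], [0, 0, -0.01], [0, 0, -0.02], [0, 0, -0.03], [0, 0, -0.04]], turn=[[0, 0, 0], [0, 0, 0], [0, 0, 0], [0, 0, 0], [0, 0, 0]], fingers=[-1, -1, -1, -1, -1])

```text
clock: 8.05
tool_pos: [0.589, -0.2362, 0.2041]
eef_rot: [2.837, -0.338, 1.087]
force: [0.1, 0.1, -1.3]
width: 0.473
gripper_force: 30.0
```

```bash
python3 -c "
from plan import *
S=ctrl.capture('scene');T=ctrl.capture('top')
cv2.imwrite('pics/scene3.png',S['frame']);cv2.imwrite('pics/top3.png',T['frame'])
go(0,[0,80,197])
R=lambda a,k:cv2.resize(a,None,fx=k,fy=k,interpolation=2)
m=np.zeros((520,800,3),np.uint8)
for i,p in enumerate((S,T)):
  c=proj(place(P[0],[[0,70,170]]),p)[0];x,y=(c-[40,50]).astype(int);print(x,y)
  m[:500,i*400:i*400+400]=R(p['frame'][y:y+100,x:x+80],5)
cv2.imwrite('pics/v3.png',m)
"
```

```text
t 8.15 tgt [ 0.5899 -0.2367  0.1829] d [ 0.001  -0.0007 -0.0208] w [-0.1 -0.1  0. ] F [ 0.1  0.6 -1.6] width 43.6 q [-0.76  0.09  2.04  0.8   0.48  0.43]
1 calls; slide [0.0025, -0.0018, -0.0519] turn [-0.0003, -0.0006, 0.0]
310 181
285 132
```

View pics/v3.png

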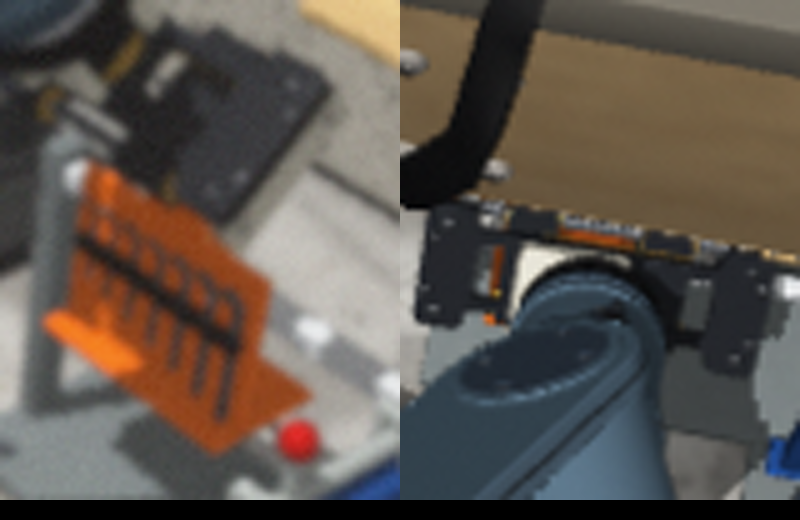

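The rail passes behind the front plate as intended (scene crop: rail emerges at (275,330) right of the plate, at (75,175) on the left); now lowering with force watched.

Emit:
send_rows(slide=[[0, 0, -0.005], [0, 0, -0.01], [0, 0, -0.015], [0, 0, -0.02], [0, 0, -0.025]], turn=[[0, 0, 0], [0, 0, 0], [0, 0, 0], [0, 0, 0], [0, 0, 0]], fingers=[-1, -1, -1, -1, -1])

```text
clock: 8.65
tool_pos: [0.5895, -0.2362, 0.1945]
eef_rot: [2.837, -0.337, 1.088]
force: [0.1, 0.7, -1.6]
width: 0.474
gripper_force: 30.0
```

Emit:
send_rows(slide=[[0, 0, -0.004], [0, 0, -0.008], [0, 0, -0.01], [0, 0, -0.012], [0, 0, -0.015]], turn=[[0, 0, 0], [0, 0, 0], [0, 0, 0], [0, 0, 0], [0, 0, 0]], fingers=[-1, -1, -1, -1, -1])

```text
clock: 9.15
tool_pos: [0.5895, -0.2363, 0.1887]
eef_rot: [2.837, -0.337, 1.088]
force: [0.6, -0.7, -2.1]
width: 0.471
gripper_force: 30.0
```

Emit:
send_rows(slide=[[0, 0, -0.002], [0, 0, -0.004], [0, 0, -0.006], [0, 0, -0.008], [0, 0, -0.01]], turn=[[0, 0, 0], [0, 0, 0], [0, 0, 0], [0, 0, 0], [0, 0, 0]], fingers=[-1, -1, -1, -1, -1])

```text
clock: 9.65
tool_pos: [0.5894, -0.2362, 0.1846]
eef_rot: [2.837, -0.337, 1.088]
force: [0.0, 0.2, -0.9]
width: 0.469
gripper_force: 30.0
```

Emit:
send_rows(slide=[[0, 0, -0.002], [0, 0, -0.004], [0, 0, -0.006], [0, 0, -0.008], [0, 0, -0.008]], turn=[[0, 0, 0], [0, 0, 0], [0, 0, 0], [0, 0, 0], [0, 0, 0]], fingers=[-1, -1, -1, -1, -1])

```text
clock: 10.15
tool_pos: [0.5894, -0.2362, 0.1813]
eef_rot: [2.837, -0.337, 1.087]
force: [-0.0, 0.4, -1.2]
width: 0.471
gripper_force: 30.0
```

Emit:
send_rows(slide=[[0, 0, -0.002], [0, 0, -0.004], [0, 0, -0.005], [0, 0, -0.005], [0, 0, -0.005]], turn=[[0, 0, 0], [0, 0, 0], [0, 0, 0], [0, 0, 0], [0, 0, 0]], fingers=[-1, -1, -1, -1, -1])

```text
clock: 10.65
tool_pos: [0.59, -0.2366, 0.1807]
eef_rot: [2.835, -0.337, 1.09]
force: [-3.0, 1.4, 6.4]
width: 0.468
gripper_force: 30.0
```

Emit:
send_rows(slide=[[0, 0, 0.003], [0, 0, 0.006], [0, 0, 0.007], [0, 0, 0.007], [0, 0, 0.007]], turn=[[0, 0, 0], [0, 0, 0], [0, 0, 0], [0, 0, 0], [0, 0, 0]], fingers=[-1, -1, -1, -1, -1])

```text
clock: 11.15
tool_pos: [0.5893, -0.2361, 0.1819]
eef_rot: [2.837, -0.337, 1.087]
force: [0.1, -0.4, -1.8]
width: 0.472
gripper_force: 30.0
```

```bash
python3 -c "
from plan import *
go(0,[0,80,195]);go(0,[0,-80,195])"
```

```text
t 11.15 tgt [ 0.5899 -0.2367  0.1809] d [ 0.0006 -0.0005 -0.001 ] w [-0.  -0.1 -0. ] F [ 0.1 -0.4 -1.8] width 43.9 q [-0.76  0.13  2.07  0.89  0.44  0.32]
1 calls; slide [0.0015, -0.0013, -0.0026] turn [-0.0001, -0.0004, -0.0001]
t 11.15 tgt [ 0.5523 -0.3922  0.1809] d [-0.0369 -0.1561 -0.001 ] w [-0.  -0.1 -0. ] F [ 0.1 -0.4 -1.8] width 43.9 q [-0.76  0.13  2.07  0.89  0.44  0.32]
1 calls; slide [-0.0924, -0.3901, -0.0026] turn [-0.0001, -0.0004, -0.0001]
```

Emit:
send_rows(slide=[[-0.006, -0.026, 0], [-0.012, -0.052, 0], [-0.018, -0.078, 0], [-0.024, -0.104, 0], [-0.0308, -0.13, 0]], turn=[[0, 0, 0], [0, 0, 0], [0, 0, 0], [0, 0, 0], [0, 0, 0]], fingers=[-1, -1, -1, -1, -1])

```text
clock: 11.65
tool_pos: [0.5768, -0.2897, 0.1823]
eef_rot: [2.836, -0.338, 1.087]
force: [0.1, -0.0, -2.3]
width: 0.472
gripper_force: 30.0
```

Emit:
send_rows(slide=[[-0.006, -0.026, 0], [-0.012, -0.052, 0], [-0.018, -0.078, 0], [-0.024, -0.104, 0], [-0.0308, -0.13, 0]], turn=[[0, 0, 0], [0, 0, 0], [0, 0, 0], [0, 0, 0], [0, 0, 0]], fingers=[-1, -1, -1, -1, -1])

```text
clock: 12.15
tool_pos: [0.5646, -0.3411, 0.1822]
eef_rot: [2.837, -0.337, 1.087]
force: [-0.3, -1.1, -1.0]
width: 0.471
gripper_force: 30.0
```

Emit:
send_rows(slide=[[-0.006, -0.026, 0], [-0.012, -0.052, 0], [-0.018, -0.078, 0], [-0.024, -0.104, 0], [-0.0308, -0.13, 0]], turn=[[0, 0, 0], [0, 0, 0], [0, 0, 0], [0, 0, 0], [0, 0, 0]], fingers=[-1, -1, -1, -1, -1])

```text
clock: 12.65
tool_pos: [0.5523, -0.3931, 0.1822]
eef_rot: [2.837, -0.337, 1.088]
force: [-0.7, 0.1, -1.7]
width: 0.472
gripper_force: 30.0
```

```bash
python3 -c "
from plan import *
S=ctrl.capture('scene');T=ctrl.capture('top')
cv2.imwrite('pics/scene4.png',S['frame']);cv2.imwrite('pics/top4.png',T['frame'])
go(0,[0,-80,195])
R=lambda a,k:cv2.resize(a,None,fx=k,fy=k,interpolation=2)
m=np.zeros((600,800,3),np.uint8)
for i,p in enumerate((S,T)):
  c=proj(place(P[0],[[0,-80,170]]),p)[0];x,y=(c-[40,60]).astype(int);print(c,x,y)
  m[:600,i*400:i*400+400]=R(p['frame'][y:y+120,x:x+80],5)
cv2.imwrite('pics/v4.png',m)
"
```

```text
t 12.75 tgt [ 0.5523 -0.3922  0.1809] d [ 0.0002  0.002  -0.0015] w [ 0.1 -0.   0.1] F [-0.1 -0.4 -1.7] width 44.0 q [-1.06  0.24  1.92  0.93  0.66  0.08]
1 calls; slide [0.0005, 0.0051, -0.0039] turn [0.0003, -0.0002, 0.0005]
[403.04511775 266.23419806] 363 206
[375.68211701 190.50795475] 335 130
```

View pics/v4.png

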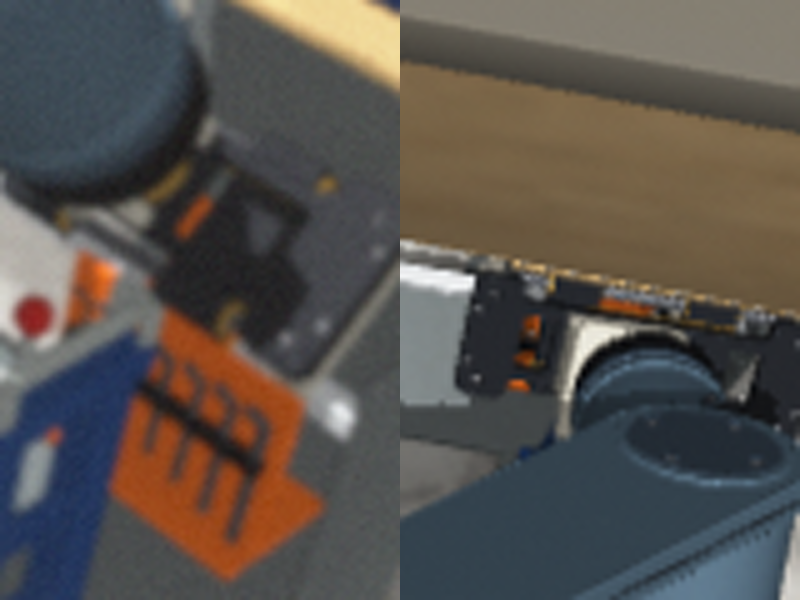

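The carrier is behind the blue post with its bail near the mark; foot corners in the scene crop at (232,580) and (325,507).

```bash
python3 -c "
from plan import *
S=ctrl.capture('scene')
px=(np.array([(232,580),(325,507)])+.5)/5-.5+[363,206]
L=[[-30,-58,3],[38,-58,5]]
o=lambda y:place(P[0],np.array(L)+[0,y,76.2])
print(proj(o(-80),S)-px, proj(o(-81),S)-proj(o(-80),S))
go(0,[0,-80,194])"
```

```text
[[-1.92341751 -0.84257582]
 [-0.52882648 -1.46601465]] [[0.38898476 0.29785021]
 [0.38570185 0.27453095]]
t 12.8 tgt [ 0.5523 -0.3922  0.1799] d [ 0.0001  0.001  -0.0023] w [ 0. -0.  0.] F [ 0.1 -0.6 -1.3] width 43.3 q [-1.06  0.24  1.92  0.93  0.66  0.08]
1 calls; slide [0.0003, 0.0024, -0.0058] turn [0.0, -0.0003, 0.0002]
```

Emit:
send_rows(slide=[[0.001, 0.005, 0], [0.001, 0.005, -0.002], [0.001, 0.005, -0.004], [0.001, 0.005, -0.005], [0.001, 0.005, -0.006]], turn=[[0, 0, 0], [0, 0, 0], [0, 0, 0], [0, 0, 0], [0, 0, 0]], fingers=[-1, -1, -1, -1, -1])

```text
clock: 13.3
tool_pos: [0.5534, -0.3899, 0.1807]
eef_rot: [2.836, -0.336, 1.089]
force: [-1.7, 2.9, 5.4]
width: 0.468
gripper_force: 30.0
```

Emit:
send_rows(slide=[[0, 0, 0], [0, 0, 0], [0, 0, 0], [0, 0, 0], [0, 0, 0]], turn=[[0, 0, 0], [0, 0, 0], [0, 0, 0], [0, 0, 0], [0, 0, 0]], fingers=[-0.03, -0.03, 0.1, 0.3, 0.4])

```text
clock: 13.8
tool_pos: [0.5528, -0.3904, 0.1797]
eef_rot: [2.837, -0.337, 1.087]
force: [0.1, -0.3, 0.4]
width: 0.668
gripper_force: 0.0
```

```bash
python3 -c "
from plan import *
go(0,[0,-80,194]);go(0,[0,-80,194],back=130)"
```

```text
t 13.8 tgt [ 0.5523 -0.3922  0.1799] d [-0.0005 -0.0018  0.0001] w [ 0.  -0.1 -0. ] F [ 0.1 -0.3  0.4] width 62.2 q [-1.06  0.24  1.93  0.94  0.65  0.07]
1 calls; slide [-0.0011, -0.0045, 0.0004] turn [0.0, -0.0003, -0.0]
t 13.8 tgt [ 0.4678 -0.3718  0.2765] d [-0.085   0.0186  0.0968] w [ 0.  -0.1 -0. ] F [ 0.1 -0.3  0.4] width 62.2 q [-1.06  0.24  1.93  0.94  0.65  0.07]
1 calls; slide [-0.2125, 0.0465, 0.2419] turn [0.0, -0.0003, -0.0]
```

Emit:
send_rows(slide=[[-0.02, 0.0045, 0.023], [-0.06, 0.013, 0.068], [-0.11, 0.024, 0.125], [-0.16, 0.035, 0.18], [-0.21, 0.047, 0.24]], turn=[[0, 0, 0], [0, 0, 0], [0, 0, 0], [0, 0, 0], [0, 0, 0]], fingers=[0.4, 0.4, 0.4, 0.4, 0.4])

```text
clock: 14.3
tool_pos: [0.4676, -0.3708, 0.2768]
eef_rot: [2.837, -0.337, 1.086]
force: [-0.8, 0.2, 0.9]
width: 0.702
gripper_force: 0.0
```

Emit:
send_rows(slide=[[-0.04, 0.04, 0.02], [-0.08, 0.1, 0.04], [-0.13, 0.17, 0.06], [-0.18, 0.25, 0.08], [-0.22, 0.33, 0.08]], turn=[[0, 0, 0], [0, 0, 0], [0, 0, 0], [0, 0, 0], [0, 0, 0]], fingers=[0.4, 0.4, 0.4, 0.4, 0.4])

```text
clock: 14.8
tool_pos: [0.3799, -0.2384, 0.3089]
eef_rot: [2.835, -0.336, 1.087]
force: [0.6, 0.7, 1.1]
width: 0.7
gripper_force: 0.0
```

```bash
python3 -c "
from plan import *
S=ctrl.capture('scene');T=ctrl.capture('top')
cv2.imwrite('pics/scene5.png',S['frame']);cv2.imwrite('pics/top5.png',T['frame'])
R=lambda a,k:cv2.resize(a,None,fx=k,fy=k,interpolation=2)
m=np.zeros((600,800,3),np.uint8)
for i,p in enumerate((S,T)):
  c=proj(place(P[0],[[-20,-80,170]]),p)[0];x,y=(c-[33,35]).astype(int);print(c,x,y)
  m[:600,i*400:i*400+400]=R(p['frame'][y:y+100,x:x+67],6)[:600,:400]
  for Lp in ([[-5,-58,213],[-5,-102,213],[-30,-138,78],[38,-138,80],[-117,-80,220],[-12,-22,165],[-12,-138,165]],): print(((proj(place(P[0],Lp),p)-[x,y]+.5)*6-.5).round().tolist())
cv2.imwrite('pics/v5.png',m)
"
```

```text
[396.83949903 270.04839615] 363 235
[[207.0, 63.0], [314.0, 131.0], [266.0, 519.0], [386.0, 428.0], [34.0, 212.0], [88.0, 126.0], [358.0, 311.0]]
[374.92622971 196.70713033] 341 161
[[182.0, 150.0], [273.0, 165.0], [279.0, 311.0], [293.0, 191.0], [204.0, 373.0], [90.0, 186.0], [322.0, 225.0]]
```

View pics/v5.png

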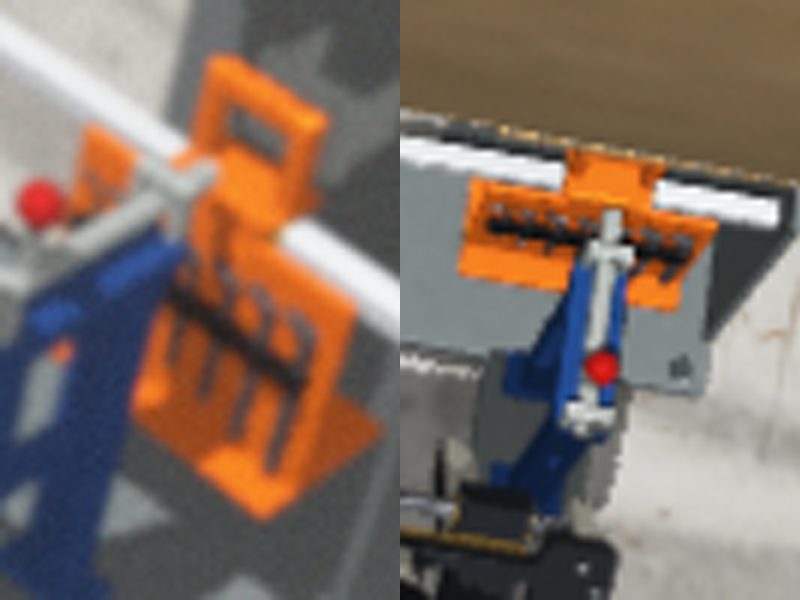

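The carrier hangs upright on the rail with the bridge over the band (scene crop bridge about (215–290,160–235)); knob at scene crop (42,203), top crop (203,368).

```bash
python3 -c "
from plan import *
S=ctrl.capture('scene');T=ctrl.capture('top')
obs=[(S,(np.array([42,203])+.5)/6-.5+[363,235]),(T,(np.array([203,368])+.5)/6-.5+[341,161])]
# refine by red centroid
for i,(c,u) in enumerate(obs):
  f=c['frame'].astype(int);r=(f[:,:,2]>110)&(f[:,:,1]<70)&(f[:,:,0]<80);yy,xx=np.nonzero(r);k=np.hypot(xx-u[0],yy-u[1])<8
  print(u,xx[k].mean(),yy[k].mean(),k.sum()); obs[i]=(c,np.array([xx[k].mean(),yy[k].mean()]))
  h=cv2.cvtColor(c['frame'],cv2.COLOR_BGR2HSV);m=(h[...,0]>=20)&(h[...,0]<=32)&(h[...,1]>130)&(h[...,2]>120)
  for y in range(-115,-44,5): 
    v=proj(place(P[0],[[0,y,170]]),c)[0].round().astype(int);print(y,h[v[1],v[0]].tolist(),end=' ')
  print()
r=least_squares(lambda p:np.concatenate([proj(place(P[0],[p]),c)[0]-u for c,u in obs]),[-117,-80,220]);print(r.x,r.fun)
for lean in(42,):
  go(0,[-117,-80,220],lean=lean,depth=9,back=70);go(0,[-117,-80,220],lean=lean,depth=9)"
```

```text
[369.58333333 268.41666667] 369.6111111111111 269.02777777777777 36
-115 [90, 1, 241] -110 [120, 2, 237] -105 [0, 0, 235] -100 [14, 68, 211] -95 [12, 216, 239] -90 [14, 216, 247] -85 [14, 216, 249] -80 [14, 214, 249] -75 [14, 212, 249] -70 [11, 127, 223] -65 [12, 47, 210] -60 [11, 147, 235] -55 [11, 99, 243] -50 [7, 10, 234] -45 [110, 3, 234] 
[374.41666667 221.91666667] 374.2173913043478 221.91304347826087 23
-115 [100, 3, 232] -110 [98, 4, 234] -105 [100, 3, 239] -100 [11, 214, 205] -95 [11, 226, 160] -90 [14, 221, 246] -85 [14, 221, 246] -80 [14, 221, 246] -75 [14, 221, 246] -70 [14, 221, 246] -65 [12, 225, 230] -60 [11, 227, 165] -55 [100, 3, 229] -50 [110, 3, 236] -45 [100, 3, 235] 
[-113.55011798  -79.46801096  219.91356935] [-0.24875358  0.062715    0.28204069 -0.27889981]
t 15.0 tgt [ 0.3866 -0.3522  0.2653] d [ 0.0061 -0.1126 -0.0433] w [ 0.2 -0.   0.1] F [ 0.3 -0.   0.4] width 65.0 q [-1.41 -0.4   2.14  0.73  1.17  0.18]
1 calls; slide [0.0153, -0.2815, -0.1083] turn [0.001, -0.0002, 0.0004]
t 15.0 tgt [ 0.4321 -0.3632  0.2133] d [ 0.0517 -0.1236 -0.0953] w [ 0.2 -0.   0.1] F [ 0.3 -0.   0.4] width 65.0 q [-1.41 -0.4   2.14  0.73  1.17  0.18]
1 calls; slide [0.1292, -0.309, -0.2384] turn [0.001, -0.0002, 0.0004]
```

Emit:
send_rows(slide=[[0.003, -0.05, 0], [0.008, -0.11, -0.01], [0.013, -0.17, -0.04], [0.018, -0.23, -0.07], [0.022, -0.282, -0.108]], turn=[[0, 0, 0], [0, 0, 0], [0, 0, 0], [0, 0, 0], [0, 0, 0]], fingers=[0, 0, 0, 0, 0])

```text
clock: 15.5
tool_pos: [0.3899, -0.3549, 0.2642]
eef_rot: [2.836, -0.338, 1.087]
force: [0.2, -0.1, 0.4]
width: 0.5
gripper_force: 0.0
```

```bash
python3 -c "
from plan import *
go(0,[-114,-79.5,220],depth=9,back=70);go(0,[-114,-79.5,220],depth=9)"
```

```text
t 15.5 tgt [ 0.3896 -0.3524  0.2653] d [-0.0003  0.0025  0.0011] w [ 0.  -0.1  0. ] F [ 0.2 -0.1  0.4] width 46.5 q [-1.44 -0.11  2.06  0.81  1.04 -0.  ]
1 calls; slide [-0.0008, 0.0062, 0.0029] turn [0.0002, -0.0003, 0.0002]
t 15.5 tgt [ 0.4351 -0.3634  0.2133] d [ 0.0452 -0.0085 -0.0509] w [ 0.  -0.1  0. ] F [ 0.2 -0.1  0.4] width 46.5 q [-1.44 -0.11  2.06  0.81  1.04 -0.  ]
1 calls; slide [0.113, -0.0213, -0.1272] turn [0.0002, -0.0003, 0.0002]
```

Emit:
send_rows(slide=[[0.022, -0.004, -0.025], [0.045, -0.008, -0.05], [0.068, -0.013, -0.076], [0.09, -0.017, -0.1], [0.113, -0.021, -0.127]], turn=[[0, 0, 0], [0, 0, 0], [0, 0, 0], [0, 0, 0], [0, 0, 0]], fingers=[0, 0, 0, 0, 0])

```text
clock: 16.0
tool_pos: [0.4355, -0.3618, 0.2129]
eef_rot: [2.837, -0.338, 1.087]
force: [0.3, 0.2, 0.1]
width: 0.497
gripper_force: 0.0
```

Emit:
send_rows(slide=[[0, 0, 0], [0, 0, 0], [0, 0, 0], [0, 0, 0], [0, 0, 0]], turn=[[0, 0, 0], [0, 0, 0], [0, 0, 0], [0, 0, 0], [0, 0, 0]], fingers=[-1, -1, -1, -1, -1], newtons=20)

```text
clock: 16.5
tool_pos: [0.4346, -0.3613, 0.2144]
eef_rot: [2.835, -0.337, 1.087]
force: [0.3, -1.1, -0.5]
width: 0.154
gripper_force: 20.0
```

```bash
python3 -c "
from plan import *
go(0,[-114,-79.5,220],depth=9);go(0,[-51,-79.5,220],depth=9)"
```

```text
t 16.5 tgt [ 0.4351 -0.3634  0.2133] d [ 0.0005 -0.0021 -0.0011] w [ 0.1 -0.   0. ] F [ 0.3 -1.1 -0.5] width 14.4 q [-1.31  0.01  2.09  0.89  0.86 -0.05]
1 calls; slide [0.0012, -0.0051, -0.0028] turn [0.0005, -0.0002, 0.0002]
t 16.5 tgt [ 0.4964 -0.3782  0.2133] d [ 0.0617 -0.0168 -0.0011] w [ 0.1 -0.   0. ] F [ 0.3 -1.1 -0.5] width 14.4 q [-1.31  0.01  2.09  0.89  0.86 -0.05]
1 calls; slide [0.1543, -0.0421, -0.0028] turn [0.0005, -0.0002, 0.0002]
```

Emit:
send_rows(slide=[[0.015, -0.0036, 0], [0.03, -0.0072, 0], [0.045, -0.0109, 0], [0.06, -0.0145, 0], [0.075, -0.0181, 0]], turn=[[0, 0, 0], [0, 0, 0], [0, 0, 0], [0, 0, 0], [0, 0, 0]], fingers=[-1, -1, -1, -1, -1])

```text
clock: 17.0
tool_pos: [0.4655, -0.369, 0.2144]
eef_rot: [2.835, -0.337, 1.087]
force: [-4.3, -4.2, 3.3]
width: 0.155
gripper_force: 20.0
```

Emit:
send_rows(slide=[[0.015, -0.0036, 0], [0.03, -0.0072, 0], [0.045, -0.0109, 0], [0.06, -0.0145, 0], [0.07, -0.0169, 0]], turn=[[0, 0, 0], [0, 0, 0], [0, 0, 0], [0, 0, 0], [0, 0, 0]], fingers=[-1, -1, -1, -1, -1])

```text
clock: 17.5
tool_pos: [0.4934, -0.376, 0.2143]
eef_rot: [2.834, -0.337, 1.087]
force: [-24.7, 1.9, 13.8]
width: 0.156
gripper_force: 20.0
```

Emit:
send_rows(slide=[[0.004, -0.001, 0], [0.008, -0.002, 0], [0.012, -0.003, 0], [0.015, -0.0036, 0], [0.015, -0.0036, 0]], turn=[[0, 0, 0], [0, 0, 0], [0, 0, 0], [0, 0, 0], [0, 0, 0]], fingers=[-1, -1, -1, -1, -1])

```text
clock: 18.0
tool_pos: [0.4983, -0.3772, 0.2146]
eef_rot: [2.834, -0.336, 1.086]
force: [-16.2, -1.1, 10.4]
width: 0.159
gripper_force: 20.0
```

Emit:
send_rows(slide=[[0, 0, 0], [0, 0, 0], [0, 0, 0], [0, 0, 0], [0, 0, 0]], turn=[[0, 0, 0], [0, 0, 0], [0, 0, 0], [0, 0, 0], [0, 0, 0]], fingers=[0, 0, 0, 0, 0])

```text
clock: 18.5
tool_pos: [0.4991, -0.3756, 0.2135]
eef_rot: [2.838, -0.337, 1.088]
force: [0.5, -0.7, -0.7]
width: 0.491
gripper_force: 0.0
```

Emit:
send_rows(slide=[[-0.022, 0.005, 0.025], [-0.06, 0.014, 0.07], [-0.11, 0.026, 0.125], [-0.16, 0.04, 0.18], [-0.21, 0.05, 0.24]], turn=[[0, 0, 0], [0, 0, 0], [0, 0, 0], [0, 0, 0], [0, 0, 0]], fingers=[0, 0, 0, 0, 0])

```text
clock: 19.0
tool_pos: [0.4137, -0.3551, 0.3109]
eef_rot: [2.838, -0.337, 1.086]
force: [0.6, -1.1, 1.0]
width: 0.499
gripper_force: 0.0
```

Emit:
send_rows(slide=[[-0.04, 0.04, 0.02], [-0.08, 0.1, 0.04], [-0.11, 0.17, 0.06], [-0.14, 0.25, 0.06], [-0.16, 0.33, 0.06]], turn=[[0, 0, 0], [0, 0, 0], [0, 0, 0], [0, 0, 0], [0, 0, 0]], fingers=[0, 0, 0, 0, 0])

```text
clock: 19.5
tool_pos: [0.3501, -0.2227, 0.3341]
eef_rot: [2.836, -0.337, 1.086]
force: [0.0, -0.3, 0.2]
width: 0.504
gripper_force: 0.0
```

```bash
python3 -c "
from plan import *
S=ctrl.capture('scene');T=ctrl.capture('top')
R=lambda a,k:cv2.resize(a,None,fx=k,fy=k,interpolation=2)
m=np.zeros((600,800,3),np.uint8);obs=[]
for i,c in enumerate((S,T)):
  u=proj(place(P[0],[[-53,-80,220]]),c)[0]
  f=c['frame'].astype(int);r=(f[:,:,2]>110)&(f[:,:,1]<70)&(f[:,:,0]<80);yy,xx=np.nonzero(r);k=np.hypot(xx-u[0],yy-u[1])<12
  print(u,xx[k].mean(),yy[k].mean(),k.sum()); obs.append((c,np.array([xx[k].mean(),yy[k].mean()])))
  q=proj(place(P[0],[[-20,-80,170]]),c)[0];x,y=(q-[33,40]).astype(int)
  m[:600,i*400:i*400+400]=R(f[y:y+100,x:x+67].astype(np.uint8),6)[:600,:400]
r=least_squares(lambda p:np.concatenate([proj(place(P[0],[p]),c)[0]-u for c,u in obs]),[-53,-80,220]);print(r.x,r.fun)
cv2.imwrite('pics/v6.png',m);s=ctrl.read_state();print(s['clock'],s['force'],s['tool_pos'])"
```

```text
[390.99504532 256.86617797] 391.42857142857144 256.9428571428571 35
[377.0977021  201.55439338] 377.41509433962267 201.45283018867926 53
[-52.66456902 -80.77685826 220.18006876] [ 0.01610353 -0.00404694 -0.01847753  0.01683092]
19.6 [ 0.252658   -0.17624703 -0.50304269] [ 0.35023532 -0.22087472  0.33390416]
```

View pics/v6.png

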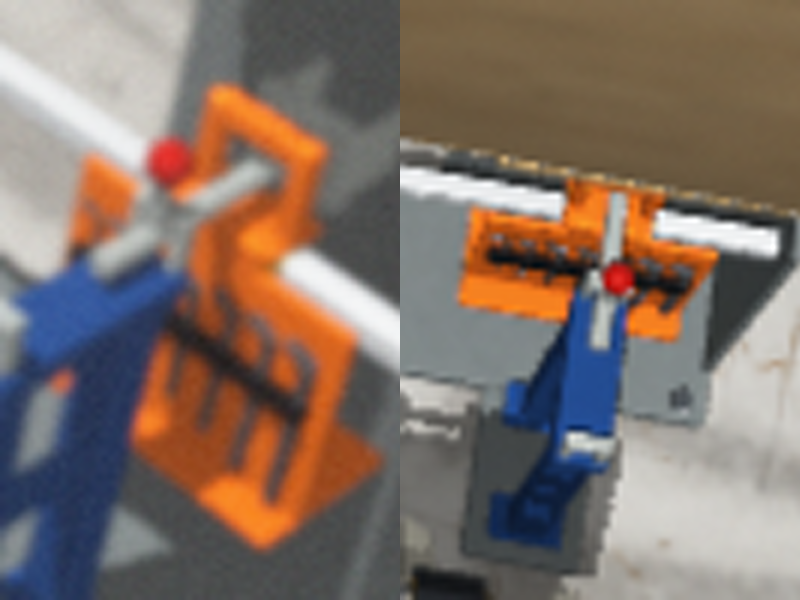

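The bolt passes through the eye (scene crop (270,170)) and its knob is at rack x -52.7 mm, so it is fully home. The carrier hasn't moved and the robot is clear.

```bash
python3 -c "
from cell import ctrl
print(ctrl.finish_job())"
```

```text
the job is handed in; nothing more can be done
None
```

The job is handed in after about 20 s of robot time: the carrier hangs centred on the yellow band to within about 2 mm, the bolt is fully home through its eye, and the arm never touched the tin or sanding block.

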